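# Sort the lid clips and hold the tin clamp open

### The job

Get the lidding station ready for the next tin: first put the two red lid clips into the red-rimmed tray and the blue one into the blue-rimmed tray, let go of them, then pull the tin clamp's black grip toward the robot, against its spring, until the red pointer stands at the green mark. Finish while still holding the clamp open there with the grip in the fingers, because it springs shut when let go. Leave the gold tin, the loose tin lid and the marker pen where they are.

Things in the scene. Friction and masses are not known exactly. Their poses are not given: they have to be found in the camera images.
- red_clip_a: red plastic lid clip, a bar 50 long (its x) x 14 wide (its y) x 18 high with a foot at each end; origin at the centre of its underside; 25 g; pinch it across the 14 mm width at the middle. It lies loose on the table to start with
- red_clip_b: the other red clip, the same shape and size as red_clip_a, same axes and origin
- blue_clip: blue clip, the same shape and size as red_clip_a, same axes and origin
- red_tray: red-rimmed shallow tray (coloured walls, white floor), outside 84 (its x) x 124 (its y) x 20 high, walls 4 thick, floor 4 thick, inside 76 x 116; origin at the centre of its underside; fixed to the table; the red and the blue tray may be either way round
- blue_tray: blue-rimmed tray, otherwise the same as red_tray, same axes and origin
- tin_clamp: bench clamp for tins, fixed to the table: aluminium plate 300 (x) x 124 (y) x 12 high with two guide rails, a fixed jaw at the far end and a tick scale; origin at table height, near the middle of the plate. Its slide is pulled along the clamp's own -x (roughly toward the robot). Nothing on it but the grip is higher than 52 above the table
- clamp_grip (a point): black upright paddle on the clamp's slide, 14 thick (its x, the pull direction) x 46 wide (its y), from 33 to 74 above the table; this point is its middle, 55 above the table; the flat slide below it is 27 high; axes as the clamp's. Moves with the slide. Pinch it from above across its 14 mm, one finger before and one behind it; a slide arm 28 mm beyond it is 37 high, so keep the fingertips above 38
- clamp_slide: the moving part of the clamp: steel slide bar with near jaw, red pointer and black grip; with the clamp shut its origin and axes are those of tin_clamp, and it moves along the clamp's -x
- clamp_travel (a joint): travel of the slide, m: 0 shut, grows as it is pulled along the clamp's -x, 0.09 at the end stop. A spring pulls it back: about 4 N at 0, rising by 0.9 N per 10 mm (about 10 N at 0.065), a little friction
- pointer_tip (a point): tip of the red pointer on the slide, at the clamp's left (+y) side, 35 above the table; moves with the slide
- opening_mark (a point): middle of the green mark (12 wide along the pull) on the clamp's scale, beside the pointer's path, 35 above the table; axes parallel to the clamp's. Its place differs each time, 40 to 65 mm of pull from shut. The pointer is at the mark when it is within the mark's width (6 mm either way along the clamp's x)
- gold_tin: bystander: closed gold tin, 66 across, 22 high; origin under its centre
- lid: bystander: loose gold tin lid, 69 across, 7 high; origin under its centre
- marker: bystander: white and blue marker pen lying down, 130 long (its x), 14 high; origin under its centre
Not all that is in view belongs to the job. Leave any orange or white look-alike of the red_clip_b alone.

How it is judged:
By the outcome, as a careful person would: the job done as asked, in the order asked, and still so for the second after the job is handed in, while the arm keeps its last pose, push and grip.
It also fails if it takes over 72 s, if anything falls off the work surface, if the arm or the gripper's body presses on something with over 40 N, if the wrist force passes 120 N, or if a joint passes its speed limit or range.

### The arm

A 6-joint arm with a two-finger parallel gripper is mounted at the origin on a cart in front of the work surface, level with it; the furniture and walls round the work are solid. World frame = base frame: x ahead of the robot, y to its left, z up, the work surface at z = 0. Lengths are in m, angles in rad, forces in N, time in s.
With the tool pointing down it reaches from about 0.35 to 0.975 m from the base axis. Payload 4.9 kg.
Tool frame: the origin (TCP) lies midway between the tips of the shut fingers; the grasp point (between the pads) lies ctrl.grip_point_offset behind it (ctrl.grip_point_offset is the distance from the TCP to the grasp point, in m); x points along the fingers, y is the direction in which the jaws open and shut, and the axes are right-handed (so a half turn about x gives the same grasp; the last joint's range is limited). The gripper opens to 85 mm and grips with 20 to 120 N. Pads are 22 mm wide; open, the fingers measure 114 mm over their backs; the gripper's body (76 mm by 85 mm) begins 54 mm behind the grasp point. The pads swing forward as they close: fully open they stand 13 mm farther back than shut.
Start: joints at [1.149, 0.053, 1.613, -0, 1.476, -0.119], TCP at [0.186, 0.597, 0.231] pointing down, gripper open.
Joint ranges: [-3.01, 3.01], [-1.01, 2.22], [0.06, 2.58], [-1.02, 4.17], [0.09, 2.62], [-3.14, 3.14]. Speed limits (rad/s): [2.57, 2.57, 3.14, 3.14, 3.14, 3.14].

### API

Orientations are given as a rotation vector (axis times angle).
In Python, from station import ctrl gives the robot as it stands. The module is installed in compiled form; this text tells all that it offers.
- The arm moves only by the tool drive_tool, never from a script. Its argument "commands" is text: rows parted by semicolons, each of 5 numbers parted by spaces: the closure, from -1 (fully open) to 1 (shut), so that 0 is half open, then the shift along the tool's x, y, z in units of 40 mm (1.0 is 40 mm), then the turn about the tool's x in units of 5 degrees (1.0 is 5 degrees). A call has 1 to 8 rows; each row is the pose to reach, as a shift and turn from the pose commanded when the call began, along the tool's axes at that moment; what a row does not reach only later rows make up. A row lasts 1/12 s, in which the tool goes at most 41.7 mm and 7.16 degrees, less where a joint would pass 70% of its speed; a pose out of reach is approached as far as the arm can. A call with a gripper value outside its range is refused whole. The fingers move at their own pace and stop on an object; "newtons" is the grip in N (left out, the last holds). Time passes only in rows, so rows that repeat a pose let the fingers close. It gives the time, the measured TCP pose, the force and the opening at its end, in the units of the state.
- ctrl.get_obs(): the state, without advancing time (a new reading comes with each control period).
- ctrl.get_image(name): name is "scene" or "side" or "wrist"; returns (picture, depth): 400x640x3 uint8, blue, green, red; 400x640 float32, m along the optical axis (not along the pixel's ray), 0 where there is no reading.
- ctrl.camera_info(name): a dict with "K" (3x3 intrinsics, pixels), "k1" (the pictures are not rectified: a ray, as slopes to the right and down, at radius r is drawn at 1 + k1 r^2 times it, then the intrinsics apply), "T" (4x4, takes a point from camera to world coordinates). Camera axes: x right, y down, z forward; pixel columns grow to the right and rows downward; lengths in m; the calibration is good to about 2 mm. A picture is of the moment at which its call begins: read the wrist's pose just before it. camera_info takes no time and is no camera call; for the wrist camera it gives the pose at the moment of the call.
- ctrl.finish_job(): hands the job in, once; it reports no verdict.
The state is a dict: "t": time; "q": joint angles; "dq": joint speeds; "effort": joint torques, N m; "tool_pos": TCP position; "tool_rot": TCP orientation; "contact_force": force on the tool from outside, world axes, zero at the start; "wrist_torque": the same for the moment, N m; "opening": finger opening in m.
Only numpy, scipy, OpenCV 4.12 (cv2) and the standard library are available. Lean on these libraries where they do the work, as an engineer would, in place of code of your own. Each camera call takes 0.05 s, during which the arm holds its last target.

## Working session

There is one attempt and no reset: what is moved stays moved. The work goes in short steps, Python scripts to look and compute and a tool call to move; the robot and the scene stay as the last step left them, time stands still between calls to the robot, and variables do not carry over. Pictures are saved under pics/ and viewed, and the job is handed in when it is done.

Besides the shell and the picture viewer there is one more tool, called after "Request:" by a JSON object that holds its "method" and its "body", one argument or row to a line. drive_tool: Moves the arm, as the interface text tells. Its arguments: {"type":"object","properties":{"commands":{"type":"string"},"newtons":{"type":"number"}},"required":["commands"]}

```bash
mkdir -p pics; cat > h.py <<'E'
import numpy as np, cv2
from scipy.spatial.transform import Rotation as R
from station import ctrl
def ray(info,u,v):
    K=np.array(info["K"]);k=info["k1"]
    d=np.array([(u-K[0,2])/K[0,0],(v-K[1,2])/K[1,1]]);s=d.copy()
    for _ in range(30): s=d/(1+k*(s@s))
    return np.array([s[0],s[1],1.])
def onz(info,u,v,z):
    T=np.array(info["T"]);r=T[:3,:3]@ray(info,u,v);o=T[:3,3]
    return o+r*(z-o[2])/r[2]
def proj(info,p):
    T=np.array(info["T"]);K=np.array(info["K"]);c=T[:3,:3].T@(np.array(p)-T[:3,3])
    s=c[:2]/c[2];s=s*(1+info["k1"]*(s@s));return K[0,0]*s[0]+K[0,2],K[1,1]*s[1]+K[1,2]
E
python3 - <<'E'
from h import *
o=ctrl.get_obs();print(o, ctrl.grip_point_offset)
for n in ["scene","side","wrist"]:
    i=ctrl.camera_info(n);print(n,i)
    im,d=ctrl.get_image(n);cv2.imwrite(f"pics/{n}0.png",im);np.save(f"pics/{n}0.npy",d)
E
```

```text
{'t': 0.0, 'q': array([ 1.14897883e+00,  5.33656022e-02,  1.61428995e+00, -1.19501611e-05,
        1.47601913e+00, -1.19002884e-01]), 'dq': array([-0.00111068,  0.000112  , -0.0017657 , -0.00107227,  0.00194519,
       -0.00190026]), 'effort': array([-1.49341635e-03, -3.93672073e+01, -3.70180321e+01, -7.07467279e-05,
        6.90075583e-03,  7.53090518e-06]), 'tool_pos': array([0.18612591, 0.59598548, 0.23006003]), 'tool_rot': array([ 0.23609922,  1.55824361, -0.23926596]), 'contact_force': array([-0.31301177, -0.24634918,  0.81616978]), 'wrist_torque': array([-0.02835753,  0.0328047 , -0.02662527]), 'opening': 0.08557405177887878} 0.0187
scene {'K': array([[410.61803364,   0.        , 319.33784019],
       [  0.        , 410.61803364, 198.23625441],
       [  0.        ,   0.        ,   1.        ]]), 'k1': -0.034930998723298246, 'T': array([[ 0.70414206, -0.32199538,  0.63285301, -0.14535247],
       [-0.71005739, -0.32128059,  0.62657585, -0.69184698],
       [ 0.00156886, -0.89056036, -0.45486238,  0.54806331],
       [ 0.        ,  0.        ,  0.        ,  1.        ]])}
side {
[... 184 characters left out ...]
41, 'T': array([[-0.99812803,  0.01996223, -0.05780962,  0.58491423],
       [ 0.06083952,  0.42059766, -0.90520504,  0.99806351],
       [ 0.00624468, -0.90702763, -0.42102481,  0.56282904],
       [ 0.        ,  0.        ,  0.        ,  1.        ]])}
wrist {'K': array([[285.9051573 ,   0.        , 320.19509949],
       [  0.        , 285.9051573 , 198.97615626],
       [  0.        ,   0.        ,   1.        ]]), 'k1': -0.04790087043109655, 'T': array([[ 0.29769469,  0.9056333 ,  0.30200365,  0.10901946],
       [ 0.95465719, -0.28149665, -0.09689828,  0.62083062],
       [-0.00274129,  0.31715606, -0.9483694 ,  0.37289136],
       [ 0.        ,  0.        ,  0.        ,  1.        ]])}
```

View pics/scene0.png

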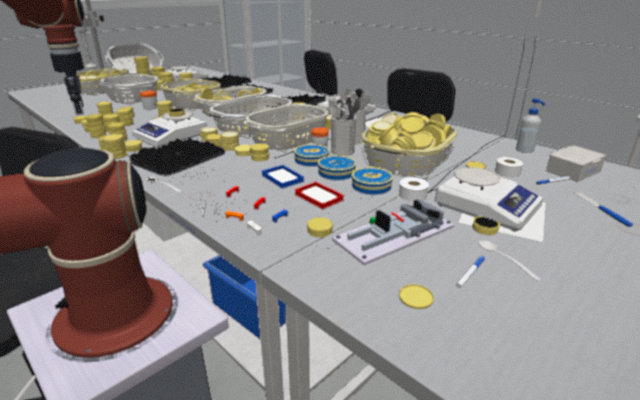

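View pics/side0.png

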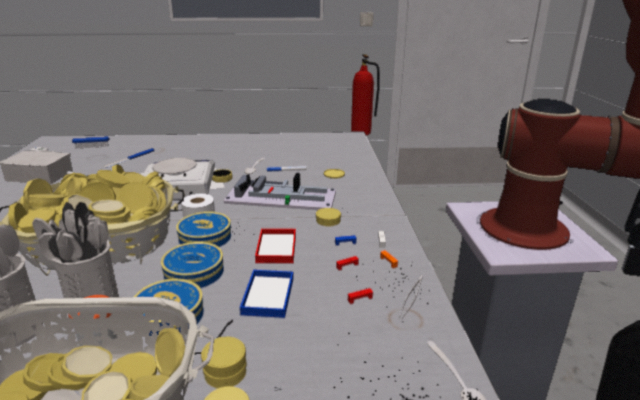

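View pics/wrist0.png

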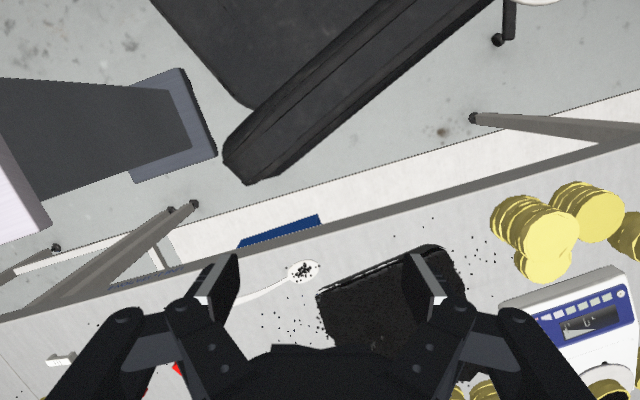

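The scene picture shows red clips at (232,191) and (260,202), and the blue clip at (280,215). The look-alikes are orange at (234,214) and white at (254,227). The blue tray is at (283,176), the red tray at (319,195), and the grip is near (383,222). I'll enlarge these.

```bash
python3 - <<'E'
from h import *
s=cv2.imread("pics/scene0.png");t=cv2.imread("pics/side0.png")
cv2.imwrite("pics/c1.png",cv2.resize(s[160:240,215:355],None,fx=5.7,fy=5.7,interpolation=cv2.INTER_CUBIC))
cv2.imwrite("pics/c2.png",cv2.resize(s[185:275,325:465],None,fx=5.7,fy=5.7,interpolation=cv2.INTER_CUBIC))
cv2.imwrite("pics/c3.png",cv2.resize(t[220:320,235:405],None,fx=4.7,fy=4.7,interpolation=cv2.INTER_CUBIC))
cv2.imwrite("pics/c4.png",cv2.resize(t[160:220,220:350],None,fx=6,fy=6,interpolation=cv2.INTER_CUBIC))
E
```

```text
(no output)
```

View pics/c1.png

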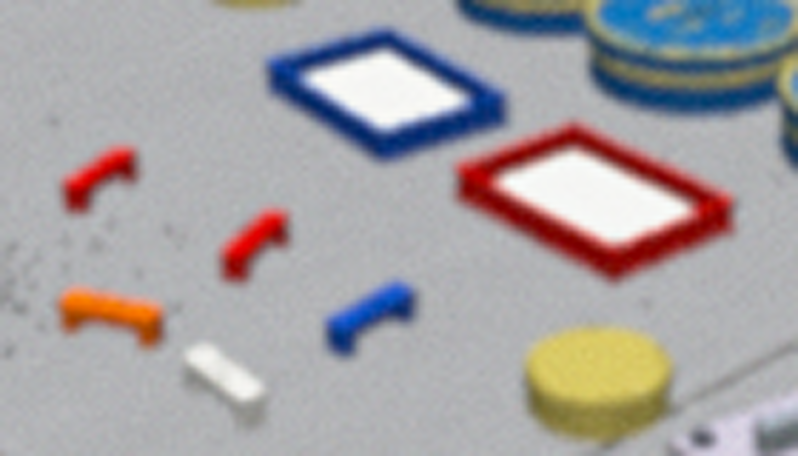

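View pics/c2.png

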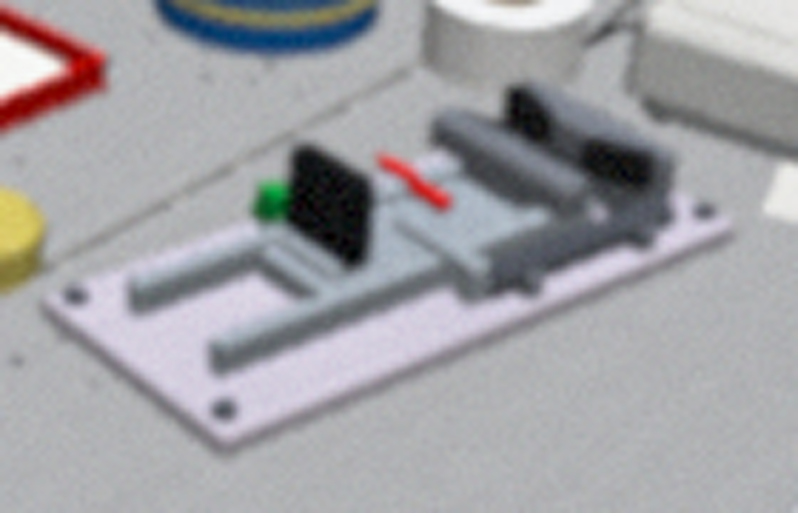

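View pics/c3.png

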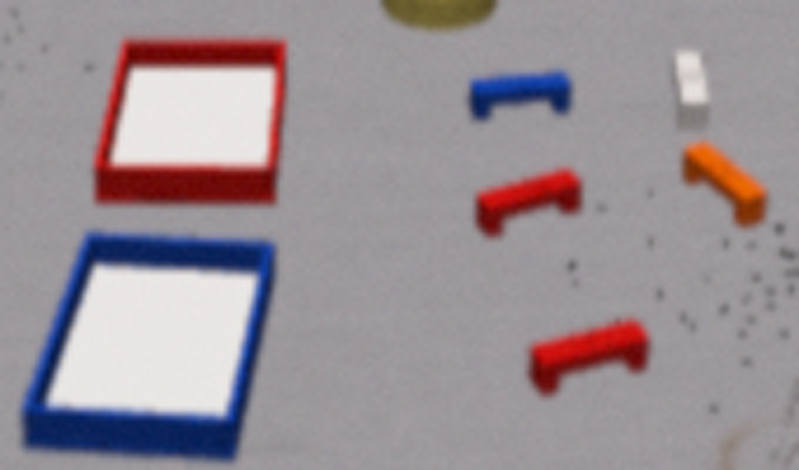

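View pics/c4.png

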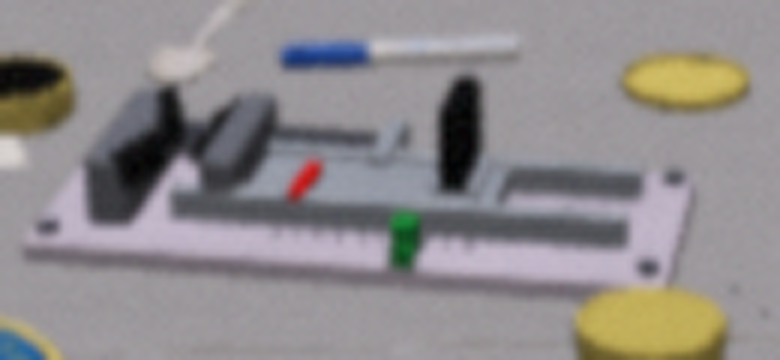

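```bash
python3 - <<'E'
from h import *
def hsv(n): 
    im=cv2.imread(f"pics/{n}0.png");return im,cv2.cvtColor(im,cv2.COLOR_BGR2HSV)
regs={"scene":{"redA":(215,180,245,200,'r'),"redB":(248,193,268,212,'r'),"blue":(270,206,290,224,'b'),"redtray":(293,180,346,212,'r'),"bluetray":(260,163,306,190,'b'),"orange":(223,208,246,222,'o')},
"side":{"redA":(340,285,378,305,'r'),"redB":(332,253,362,272,'r'),"blue":(330,232,360,248,'b'),"redtray":(252,225,300,265,'r'),"bluetray":(238,266,297,320,'b'),"orange":(378,246,402,270,'o')}}
for n in regs:
    im,H=hsv(n);D=np.load(f"pics/{n}0.npy");i=ctrl.camera_info(n);T=np.array(i["T"])
    for k,(a,b,c,d,col) in regs[n].items():
        P=[]
        for v in range(b,d):
            for u in range(a,c):
                h,s,_=H[v,u]
                ok=s>110 and {'r':h<7 or h>172,'b':100<h<130,'o':7<=h<22}[col]
                if ok and D[v,u]>0: P.append(T[:3,:3]@(ray(i,u,v)*D[v,u])+T[:3,3])
        P=np.array(P); zt=0.02 if 'tray' in k else .018
        Q=P[np.abs(P[:,2]-zt)<.004]
        if len(Q)<6: print(n,k,len(P),P.mean(0) if len(P) else '');continue
        r=cv2.minAreaRect((Q[:,:2]*1000).astype(np.float32))
        print(n,k,len(P),len(Q),np.round(Q.mean(0),4),"rect",np.round(r[0],1),np.round(r[1],1),round(r[2],1), P[:,2].max().round(3))
# trays: white-floor contour corners
def pt(n,sc,ox,oy,L,z):
    i=ctrl.camera_info(n)
    return [np.round(onz(i,ox+x/sc-.5+.5/sc,oy+y/sc-.5+.5/sc,z)[:2],4).tolist() for x,y in L]
print("side trays outer top", pt("side",4.7,235,220,[(122,42),(285,42),(274,170),(97,168)],.02),pt("side",4.7,235,220,[(90,236),(272,243),(237,415),(27,408)],.02))
print("scene trays", pt("scene",5.7,215,160,[(575,125),(732,210),(615,255),(460,172)],.02),pt("scene",5.7,215,160,[(388,30),(503,97),(388,140),(270,68)],.02))
print("plate scene",pt("scene",5.7,325,185,[(45,303),(225,445),(735,228)],.012))
print("plate bolts scene",pt("scene",5.7,325,185,[(75,293),(223,410),(706,210)],.012))
print("plate side bolts",pt("side",6,220,160,[(675,177),(648,267),(47,226)],.012))
print("grip scene top cor",pt("scene",5.7,325,185,[(303,147),(375,185)],.074), "side",pt("side",6,220,160,[(468,77),(446,87)],.074))
print("pointer tip scene",pt("scene",5.7,325,185,[(382,160)],.035),"side",pt("side",6,220,160,[(294,196)],.035))
print("mark scene",pt("scene",5.7,325,185,[(270,185)],.035),"side",pt("side",6,220,160,[(404,215)],.035))
E
```

```text
scene redA 63 43 [0.4519 0.2642 0.0173] rect [451.7 265. ] [49.5 13.2] 21.4 0.02
scene redB 70 46 [0.4624 0.1476 0.0171] rect [463.1 148.4] [50.7 12.6] 25.0 0.019
scene blue 78 53 [0.4557 0.051  0.017 ] rect [455.9  52.9] [47.  14.9] 6.9 0.019
scene redtray 409 119 [0.6198 0.07   0.0182] rect [619.6  67.3] [126.3  88.3] 87.5 0.021
scene bluetray 295 73 [0.6319 0.2509 0.0181] rect [630.4 244.9] [127.1  85.6] 82.6 0.021
scene orange 98 61 [0.3698 0.1379 0.0169] rect [370.  137.7] [17.2 48.2] 16.9 0.02
side redA 213 127 [0.4572 0.2687 0.0162] rect [456.6 267.6] [48.4 16.7] 19.5 0.019
side redB 161 93 [0.4689 0.1521 0.0162] rect [469.1 150.3] [48.  17.1] 24.5 0.02
side blue 126 73 [0.4628 0.0559 0.0164] rect [461.6  55. ] [48.4 16.3] 5.9 0.019
side redtray 579 205 [0.6262 0.0772 0.018 ] rect [622.7  69.6] [126.8  83.9] 86.6 0.021
side bluetray 815 310 [0.6368 0.2506 0.0181] rect [635.3 246.7] [129.2  84.6] 82.2 0.021
side orange 156 86 [0.3751 0.1418 0.0162] rect [374.7 141.4] [16.  50.5] 27.8 0.019
side trays outer top [[0.6606, 0.0083], [0.5774, 0.0124], [0.5844, 0.1342], [0.666, 0.1285]] [[0.6656, 0.1842], [0.5859, 0.1937], [0.6008, 0.311], [0.6825, 0.3026]]
scene trays [[0.6611, 0.1235], [0.6451, -0.0043], [0.5693, 0.0036], [0.5783, 0.1244]] [[0.6775, 0.2967], [0.659, 0.178], [0.5775, 0.1804], [0.5932, 0.3013]]
plate scene [[0.4739, -0.1237], [0.4488, -0.2423], [0.7379, -0.3012]]
plate bolts scene [[0.4887, -0.1273], [0.4664, -0.2269], [0.7432, -0.2838]]
plate side bolts [[0.4668, -0.2337], [0.4877, -0.1348], [0.7632, -0.1916]]
grip scene top cor [[0.5678, -0.1833], [0.5628, -0.2241]] side [[0.5665, -0.2136], [0.5769, -0.2018]]
pointer tip scene [[0.6419, -0.1743]] side [[0.6472, -0.1692]]
mark scene [[0.5882, -0.1526]] side [[0.5971, -0.1461]]
```

```bash
cat >> h.py <<'E'
def tgt(pos,yaw_y):
    """shift in tool units & turn to bring TCP to pos and tool y along yaw_y (deg, mod 180)"""
    o=ctrl.get_obs();M=R.from_rotvec(o["tool_rot"]).as_matrix()
    d=M.T@(np.array(pos)-o["tool_pos"])/0.04
    cur=np.degrees(np.arctan2(M[1,1],M[0,1]))
    dy=(yaw_y-cur+90)%180-90
    print("t",round(o["t"],2),"pos",np.round(o["tool_pos"],4),"q6",round(o["q"][5],3),"toolx",np.round(M[:,0],3),"yaw",round(cur,1),"open",round(o["opening"],4),"F",np.round(o["contact_force"],1))
    print("  shift",np.round(d,3),"turn",round(-dy/5,2),"or",round(-(dy-180*np.sign(dy))/5,2))
E
python3 - <<'E'
from h import *
tgt([.454,.266,.13],110)
E
```

```text
t 0.15 pos [0.1862 0.5961 0.2304] q6 -0.119 toolx [-0.001 -0.001 -1.   ] yaw 72.7 open 0.0853 F [ 0.5 -0.2  0.7]
  shift [ 2.516 -5.877  8.853] turn -7.47 or 28.53
```

Request:
{"method": "drive_tool", "body": {
  "commands": "0 0.3 -0.7 1.05 -0.9; 0 0.5 -1.4 2.1 -1.8; 0 0.7 -2.1 3.15 -2.8; 0 1 -2.8 4.2 -3.8; 0 1.3 -3.5 5.25 -4.7; 0 1.5 -4.1 6.2 -5.6; 0 1.8 -4.7 7.1 -6.5; 0 2 -5.2 7.9 -7.4",
  "newtons": 30
}}

```text
t: 0.82
tool_pos: [0.3932, 0.342, 0.1625]
tool_rot: [-0.272, 1.554, 0.272]
contact_force: [-0.1, 0.9, 0.0]
opening: 0.043
```

```bash
python3 - <<'E'
from h import *
tgt([.454,.266,.13],110)
E
```

```text
t 0.82 pos [0.3932 0.342  0.1625] q6 -1.345 toolx [ 0.  0. -1.] yaw 109.9 open 0.043 F [-0.1  0.9  0. ]
  shift [ 0.814 -2.305  0.783] turn -0.02 or 35.98
```

Request:
{"method": "drive_tool", "body": {
  "commands": "0 0 0 0 0; 0 0 0 0 0"
}}

```text
t: 0.98
tool_pos: [0.3931, 0.342, 0.1621]
tool_rot: [-0.266, 1.556, 0.265]
contact_force: [-1.2, 0.3, -0.2]
opening: 0.0426
```

```bash
python3 - <<'E'
from h import *
tgt([.454,.266,.13],110)
E
```

```text
t 0.98 pos [0.3931 0.342  0.1621] q6 -1.336 toolx [-0.002 -0.001 -1.   ] yaw 109.4 open 0.0426 F [-1.2  0.3 -0.2]
  shift [ 0.801 -2.298  0.808] turn -0.12 or 35.88
```

Request:
{"method": "drive_tool", "body": {
  "commands": "0 0.3 -0.8 0.3 -0.1; 0 0.6 -1.6 0.6 -0.1; 0 0.8 -2.3 0.81 -0.1; 0 0.8 -2.3 0.81 -0.1; 0 0.8 -2.3 0.81 -0.1"
}}

```text
t: 1.4
tool_pos: [0.4537, 0.2684, 0.1308]
tool_rot: [-0.275, 1.555, 0.275]
contact_force: [0.5, 0.6, 0.4]
opening: 0.043
```

```bash
python3 - <<'E'
from h import *
tgt([.454,.266,.13],110)
i=ctrl.camera_info("wrist");im,d=ctrl.get_image("wrist");cv2.imwrite("pics/w1.png",im);np.save("pics/w1.npy",d)
print([np.round(proj(i,p)) .tolist()for p in [(.454,.266,.018),(.466,.149,.018),(.459,.054,.018)]])
E
```

```text
t 1.4 pos [0.4537 0.2684 0.1308] q6 -1.529 toolx [-0.001  0.    -1.   ] yaw 110.1 open 0.043 F [0.5 0.6 0.4]
  shift [ 0.019 -0.059 -0.012] turn 0.01 or -35.99
[[318.0, 194.0], [193.0, 164.0], [93.0, 122.0]]
```

View pics/w1.png

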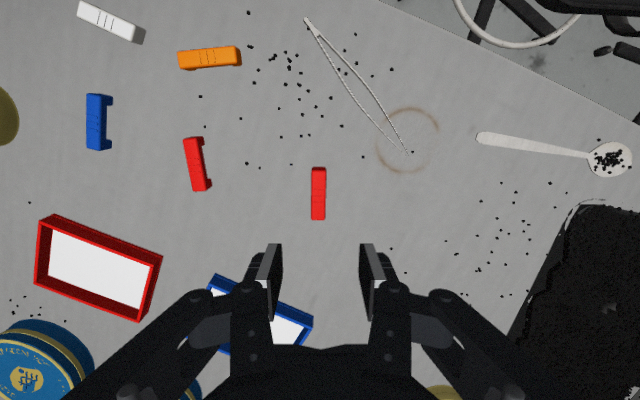

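The close view confirms the choice. Red clip A is at (318,193), red B at (196,164) and blue at (97,121); the orange (209,57) and white (108,20) look-alikes stay apart. My predictions match to within 2 px.

```bash
python3 - <<'E'
from h import *
i=ctrl.camera_info("wrist")
im=cv2.imread("pics/w1.png");D=np.load("pics/w1.npy");H=cv2.cvtColor(im,cv2.COLOR_BGR2HSV);T=np.array(i["T"])
for k,(a,b,c,d,col) in {"A":(305,160,332,225,'r'),"B":(175,130,215,200,'r'),"bl":(80,85,118,158,'b'),"rt":(30,210,165,325,'r')}.items():
    P=[]
    for v in range(b,d):
        for u in range(a,c):
            h,s,_=H[v,u]
            if s>110 and (h<7 or h>172 if col=='r' else 100<h<130) and D[v,u]>0: P.append(T[:3,:3]@(ray(i,u,v)*D[v,u])+T[:3,3])
    P=np.array(P);Q=P[P[:,2]>P[:,2].max()-.004]
    print(k,P[:,2].max().round(4),[np.round(x,1) for x in cv2.minAreaRect((Q[:,:2]*1000).astype(np.float32))])
tgt([.454,.266,.004],110)
E
```

```text
A 0.0206 [array([454.8, 267.3]), array([49.5, 13.3]), np.float64(19.6)]
B 0.0217 [array([466.9, 151.1]), array([49. , 13.9]), np.float64(24.1)]
bl 0.0214 [array([460.2,  55. ]), array([49.4, 15.1]), np.float64(6.6)]
rt 0.0229 [array([621.8,  69.1]), array([125.6,  86.1]), np.float64(86.3)]
t 1.45 pos [0.4535 0.2691 0.1313] q6 -1.529 toolx [-0.     0.001 -1.   ] yaw 110.2 open 0.0426 F [-0.1  1.3  0.5]
  shift [ 3.183 -0.08  -0.016] turn 0.03 or -35.97
```

Request:
{"method": "drive_tool", "body": {
  "commands": "0 0.8 -0.05 0.02 0; 0 1.7 -0.05 0.02 0; 0 2.5 -0.05 0.02 0; 0 2.9 -0.05 0.02 0; 0 3.15 -0.05 0.02 0; 0 3.15 -0.05 0.02 0; 1 3.15 -0.05 0.02 0; 1 3.15 -0.05 0.02 0",
  "newtons": 30
}}

```text
t: 2.12
tool_pos: [0.4567, 0.2678, 0.0072]
tool_rot: [-0.276, 1.549, 0.277]
contact_force: [-0.0, 0.2, 0.3]
opening: 0.0191
```

Request:
{"method": "drive_tool", "body": {
  "commands": "1 0 0 0 0; 1 0 0 0 0; 1 0 0 0 0; 1 -0.4 0 0 0; 1 -1 0 0 0;1 -1.7 0 0 0; 1 -1.7 0 0 0"
}}

```text
t: 2.7
tool_pos: [0.4594, 0.268, 0.0796]
tool_rot: [-0.274, 1.542, 0.277]
contact_force: [1.3, 1.1, 0.3]
opening: 0.0132
```

```bash
python3 - <<'E'
from h import *
tgt([.621,.100,.09],86.5)
E
```

```text
t 2.7 pos [0.4594 0.268  0.0796] q6 -1.534 toolx [ 0.01   0.004 -1.   ] yaw 110.1 open 0.0132 F [1.3 1.1 0.3]
  shift [-0.237 -5.334  2.35 ] turn 4.73 or -31.27
```

Request:
{"method": "drive_tool", "body": {
  "commands": "1 -0.2 -0.9 0.4 0.8; 1 -0.3 -1.8 0.8 1.6; 1 -0.3 -2.7 1.2 2.4; 1 -0.3 -3.6 1.6 3.2; 1 -0.3 -4.5 2 4; 1 -0.3 -5.33 2.35 4.7; 1 -0.3 -5.33 2.35 4.7; 1 -0.3 -5.33 2.35 4.7"
}}

```text
t: 3.37
tool_pos: [0.618, 0.097, 0.085]
tool_rot: [0.048, 1.57, -0.048]
contact_force: [-0.2, 0.8, -0.1]
opening: 0.0131
```

```bash
python3 - <<'E'
from h import *
tgt([.623,.099,.010],86.4)
E
```

```text
t 3.37 pos [0.618 0.097 0.085] q6 -1.473 toolx [ 0.  0. -1.] yaw 86.5 open 0.0131 F [-0.2  0.8 -0.1]
  shift [1.875 0.057 0.121] turn 0.02 or -35.98
```

Request:
{"method": "drive_tool", "body": {
  "commands": "1 0.6 0.03 0.1 0; 1 1.2 0.05 0.12 0; 1 1.6 0.05 0.12 0; 1 1.85 0.05 0.12 0; 1 1.85 0.05 0.12 0; 0.3 1.85 0.05 0.12 0; 0.3 1.85 0.05 0.12 0; 0.3 1.85 0.05 0.12 0"
}}

```text
t: 4.03
tool_pos: [0.6212, 0.0989, 0.0109]
tool_rot: [0.041, 1.571, -0.048]
contact_force: [-1.1, -6.5, -1.6]
opening: 0.0299
```

Request:
{"method": "drive_tool", "body": {
  "commands": "0.3 0 0 0 0; 0.3 -0.5 0 0 0; 0.3 -1.2 0 0 0; 0.2 -2 0 0 0; 0.1 -2.6 0 0 0; 0 -2.6 0 0 0"
}}

```text
t: 4.53
tool_pos: [0.6258, 0.1012, 0.1229]
tool_rot: [0.046, 1.558, -0.044]
contact_force: [0.8, 0.5, 1.2]
opening: 0.0426
```

```bash
python3 - <<'E'
from h import *
tgt([.467,.150,.11],114.3)
im,d=ctrl.get_image("wrist");cv2.imwrite("pics/w2.png",im)
E
```

```text
t 4.53 pos [0.6258 0.1012 0.1229] q6 -1.47 toolx [ 0.012  0.001 -1.   ] yaw 86.7 open 0.0426 F [0.8 0.5 1.2]
  shift [ 0.275  0.988 -4.038] turn -5.52 or 30.48
```

View pics/w2.png

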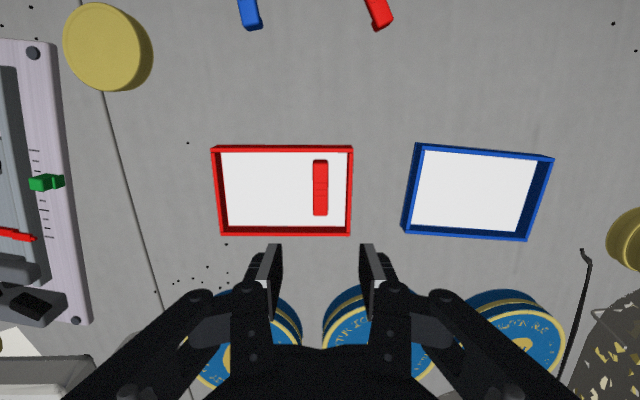

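Red clip A lies flat in the red tray at (320,187). The 6.5 N while opening was probably a finger brushing the tray wall, so I'll open less next time. Next is clip B.

Request:
{"method": "drive_tool", "body": {
  "commands": "0 0 0.2 -0.9 -0.9; 0 0 0.4 -1.8 -1.8; 0 0.1 0.6 -2.7 -2.7; 0 0.2 0.8 -3.4 -3.7; 0 0.3 0.98 -4.04 -4.6; 0 0.3 0.98 -4.04 -5.5; 0 0.3 0.98 -4.04 -5.5; 0 0.3 0.98 -4.04 -5.5"
}}

```text
t: 5.25
tool_pos: [0.4623, 0.1492, 0.1024]
tool_rot: [-0.33, 1.546, 0.33]
contact_force: [-0.6, -0.0, 0.1]
opening: 0.0428
```

```bash
python3 - <<'E'
from h import *
tgt([.467,.150,.005],114.3)
E
```

```text
t 5.25 pos [0.4623 0.1492 0.1024] q6 -1.832 toolx [-0.001 -0.    -1.   ] yaw 114.1 open 0.0428 F [-0.6 -0.   0.1]
  shift [ 2.434 -0.03   0.118] turn -0.04 or 35.96
```

Request:
{"method": "drive_tool", "body": {
  "commands": "0 0.8 -0.02 0.12 0; 0 1.6 -0.02 0.12 0; 0 2.1 -0.02 0.12 0; 0 2.42 -0.02 0.12 0; 0 2.42 -0.02 0.12 0; 1 2.42 -0.02 0.12 0; 1 2.42 -0.02 0.12 0; 1 2.42 -0.02 0.12 0"
}}

```text
t: 5.92
tool_pos: [0.4694, 0.1504, 0.008]
tool_rot: [-0.33, 1.542, 0.33]
contact_force: [0.2, 0.8, -1.4]
opening: 0.0129
```

Request:
{"method": "drive_tool", "body": {
  "commands": "1 0 0 0 0; 1 0 0 0 0; 1 -0.4 0 0 0; 1 -1 0 0 0;1 -1.8 0 0 0; 1 -1.8 0 0 0; 1 -1.8 0 0 0"
}}

```text
t: 6.5
tool_pos: [0.4698, 0.1506, 0.0813]
tool_rot: [-0.331, 1.539, 0.33]
contact_force: [0.1, -0.5, 0.1]
opening: 0.0129
```

```bash
python3 - <<'E'
from h import *
tgt([.620,.043,.08],86.4)
E
```

```text
t 6.5 pos [0.4698 0.1506 0.0813] q6 -1.833 toolx [ 0.006  0.001 -1.   ] yaw 114.1 open 0.0129 F [ 0.1 -0.5  0.1]
  shift [ 0.051 -3.991  2.326] turn 5.55 or -30.45
```

Request:
{"method": "drive_tool", "body": {
  "commands": "1 0 -0.8 0.46 0.9; 1 0 -1.6 0.9 1.8; 1 0 -2.4 1.4 2.8; 1 0 -3.2 1.9 3.7; 1 0 -4 2.33 4.6; 1 0 -4 2.33 5.5; 1 0 -4 2.33 5.5; 1 0 -4 2.33 5.5"
}}

```text
t: 7.17
tool_pos: [0.617, 0.0423, 0.0766]
tool_rot: [0.045, 1.574, -0.045]
contact_force: [0.1, 0.1, -0.1]
opening: 0.013
```

```bash
python3 - <<'E'
from h import *
tgt([.620,.043,.012],86.4)
E
```

```text
t 7.17 pos [0.617  0.0423 0.0766] q6 -1.566 toolx [-0.003  0.    -1.   ] yaw 86.7 open 0.013 F [ 0.1  0.1 -0.1]
  shift [1.614 0.02  0.078] turn 0.07 or -35.93
```

Request:
{"method": "drive_tool", "body": {
  "commands": "1 0.6 0.02 0.07 0; 1 1.1 0.02 0.07 0; 1 1.4 0.02 0.07 0; 1 1.6 0.02 0.07 0; 1 1.6 0.02 0.07 0; 0.45 1.6 0.02 0.07 0; 0.45 1.6 0.02 0.07 0; 0.45 1.6 0.02 0.07 0"
}}

```text
t: 7.83
tool_pos: [0.6217, 0.0431, 0.0153]
tool_rot: [0.046, 1.569, -0.046]
contact_force: [-0.3, -0.7, -0.5]
opening: 0.0235
```

Request:
{"method": "drive_tool", "body": {
  "commands": "0.45 0 0 0 0; 0.45 -0.5 0 0 0; 0.4 -1.2 0 0 0; 0.2 -2 0 0 0; 0.1 -2.6 0 0 0; 0 -2.6 0 0 0"
}}

```text
t: 8.33
tool_pos: [0.6254, 0.0428, 0.1262]
tool_rot: [0.046, 1.558, -0.046]
contact_force: [0.9, 1.3, 1.3]
opening: 0.0424
```

```bash
python3 - <<'E'
from h import *
tgt([.460,.0545,.11],96.5)
im,d=ctrl.get_image("wrist");cv2.imwrite("pics/w3.png",im)
E
```

```text
t 8.33 pos [0.6254 0.0428 0.1262] q6 -1.563 toolx [ 0.012 -0.001 -1.   ] yaw 86.7 open 0.0424 F [0.9 1.3 1.3]
  shift [ 0.353  0.051 -4.149] turn -1.97 or 34.03
```

View pics/w3.png

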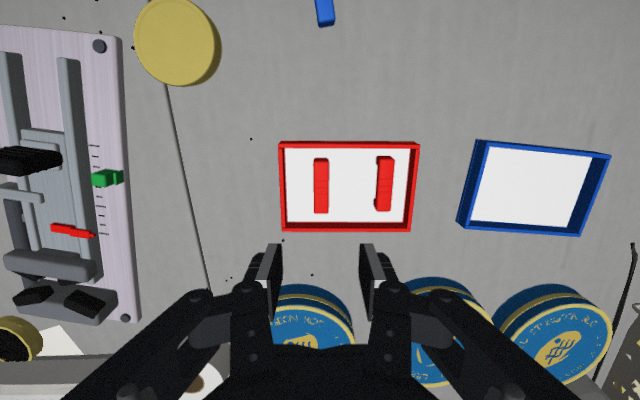

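Both red clips lie in the red tray, at (321,185) and (385,183). Now the blue one.

Request:
{"method": "drive_tool", "body": {
  "commands": "0 0.05 0 -0.9 -0.5; 0 0.1 0 -1.8 -1; 0 0.2 0.05 -2.7 -1.5; 0 0.3 0.05 -3.5 -2; 0 0.35 0.05 -4.15 -2; 0 0.35 0.05 -4.15 -2; 0 0.35 0.05 -4.15 -2"
}}

```text
t: 8.97
tool_pos: [0.4537, 0.0548, 0.1028]
tool_rot: [-0.091, 1.571, 0.091]
contact_force: [0.6, 0.1, 0.1]
opening: 0.0429
```

```bash
python3 - <<'E'
from h import *
tgt([.460,.0545,.005],96.5)
E
```

```text
t 8.97 pos [0.4537 0.0548 0.1028] q6 -1.73 toolx [-0.002  0.    -1.   ] yaw 96.7 open 0.0429 F [0.6 0.1 0.1]
  shift [ 2.446 -0.027  0.159] turn 0.03 or -35.97
```

Request:
{"method": "drive_tool", "body": {
  "commands": "0 0.8 -0.02 0.14 0; 0 1.6 -0.02 0.14 0; 0 2.1 -0.02 0.14 0; 0 2.42 -0.02 0.14 0; 0 2.42 -0.02 0.14 0; 1 2.42 -0.02 0.14 0; 1 2.42 -0.02 0.14 0; 1 2.42 -0.02 0.14 0"
}}

```text
t: 9.63
tool_pos: [0.463, 0.0544, 0.0092]
tool_rot: [-0.091, 1.566, 0.091]
contact_force: [0.7, -0.5, 0.6]
opening: 0.013
```

Request:
{"method": "drive_tool", "body": {
  "commands": "1 0 0 0 0; 1 0 0 0 0; 1 -0.4 0 0 0; 1 -1 0 0 0;1 -1.8 0 0 0; 1 -1.8 0 0 0; 1 -1.8 0 0 0"
}}

```text
t: 10.22
tool_pos: [0.4632, 0.0545, 0.0824]
tool_rot: [-0.092, 1.563, 0.091]
contact_force: [-0.4, -0.1, -0.1]
opening: 0.0128
```

```bash
python3 - <<'E'
from h import *
tgt([.634,.246,.10],82.4)
E
```

```text
t 10.22 pos [0.4632 0.0545 0.0824] q6 -1.73 toolx [ 0.006 -0.    -1.   ] yaw 96.7 open 0.0128 F [-0.4 -0.1 -0.1]
  shift [-0.416  4.261  4.8  ] turn 2.85 or -33.15
```

Request:
{"method": "drive_tool", "body": {
  "commands": "1 -0.2 0.6 0.68 0.4; 1 -0.3 1.2 1.36 0.8; 1 -0.4 1.8 2.04 1.2; 1 -0.4 2.4 2.72 1.6; 1 -0.4 3 3.4 2; 1 -0.4 3.6 4.1 2.4; 1 -0.4 4.26 4.8 2.85; 1 -0.4 4.26 4.8 2.85"
}}

```text
t: 10.88
tool_pos: [0.634, 0.2501, 0.0928]
tool_rot: [0.104, 1.569, -0.102]
contact_force: [-0.7, -0.9, -1.0]
opening: 0.0128
```

Request:
{"method": "drive_tool", "body": {
  "commands": "1 0 0 0 0; 1 0 0 0 0"
}}

```text
t: 11.05
tool_pos: [0.6309, 0.2457, 0.0936]
tool_rot: [0.103, 1.571, -0.105]
contact_force: [-0.7, -0.2, -0.9]
opening: 0.0127
```

```bash
python3 - <<'E'
from h import *
tgt([.634,.246,.0125],82.4)
E
```

```text
t 11.05 pos [0.6309 0.2457 0.0936] q6 -1.177 toolx [-0.003 -0.001 -1.   ] yaw 82.4 open 0.0127 F [-0.7 -0.2 -0.9]
  shift [2.028 0.021 0.082] turn 0.01 or -35.99
```

Request:
{"method": "drive_tool", "body": {
  "commands": "1 0.7 0.02 0.07 0; 1 1.4 0.02 0.07 0; 1 1.75 0.02 0.07 0; 1 2 0.02 0.07 0; 1 2 0.02 0.07 0; 0.3 2 0.02 0.07 0; 0.3 2 0.02 0.07 0; 0.3 2 0.02 0.07 0"
}}

```text
t: 11.72
tool_pos: [0.6357, 0.2465, 0.0169]
tool_rot: [0.105, 1.566, -0.104]
contact_force: [0.2, 0.8, 0.6]
opening: 0.0302
```

Request:
{"method": "drive_tool", "body": {
  "commands": "0.3 0 0 0 0; 0.3 -0.5 0 0 0; 0.3 -1.2 0 0 0; 0.2 -2 0 0 0; 0.1 -2.8 0 0 0; 0 -3.4 0 0 0; 0 -3.4 0 0 0"
}}

```text
t: 12.3
tool_pos: [0.6389, 0.2476, 0.1604]
tool_rot: [0.107, 1.556, -0.1]
contact_force: [1.7, -0.7, 1.1]
opening: 0.0429
```

```bash
python3 - <<'E'
from h import *
tgt([.570,-.203,.13],-11.6)
im,d=ctrl.get_image("wrist");cv2.imwrite("pics/w4.png",im)
E
```

```text
t 12.3 pos [0.6389 0.2476 0.1604] q6 -1.177 toolx [ 0.013  0.003 -1.   ] yaw 82.4 open 0.0429 F [ 1.7 -0.7  1.1]
  shift [  0.699 -11.398  -0.229] turn -17.2 or 18.8
```

View pics/w4.png

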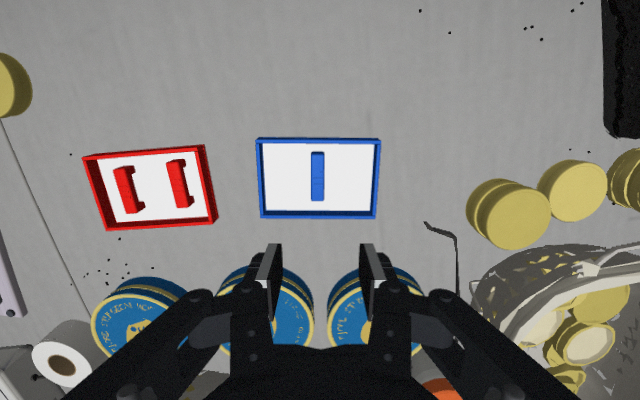

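Both red clips are in the red tray and the blue one is at (318,176) in the blue tray, all released. Now the clamp.

Request:
{"method": "drive_tool", "body": {
  "commands": "0 0 -0.75 0 1.3; 0 0 -1.5 0 2.6; 0 0 -2.2 0 3.9; 0 0 -2.9 0 5.2; 0 0 -3.6 0 6.5; 0 0 -4.3 0 7.8; 0 0 -5 -0.1 9.1; 0 0 -5.7 -0.1 10.4"
}}

```text
t: 13.02
tool_pos: [0.5992, 0.0199, 0.1498]
tool_rot: [0.814, 1.416, -0.816]
contact_force: [-0.4, -0.3, -0.3]
opening: 0.0429
```

```bash
python3 - <<'E'
from h import *
tgt([.570,-.190,.16],-11.6)
E
```

```text
t 13.02 pos [0.5992 0.0199 0.1498] q6 -0.616 toolx [-0.003  0.    -1.   ] yaw 30.1 open 0.0429 F [-0.4 -0.3 -0.3]
  shift [-0.253 -3.263  4.174] turn 8.34 or -27.66
```

Request:
{"method": "drive_tool", "body": {
  "commands": "0 -0.1 -0.5 0.6 1.3; 0 -0.2 -1 1.3 2.6; 0 -0.25 -1.5 2 3.9; 0 -0.25 -2 2.7 5.2; 0 -0.25 -2.6 3.4 6.5; 0 -0.25 -3.26 4.17 7.6; 0 -0.25 -3.26 4.17 8.3; 0 -0.25 -3.26 4.17 8.3"
}}

```text
t: 13.68
tool_pos: [0.5715, -0.1906, 0.16]
tool_rot: [1.353, 1.111, -1.355]
contact_force: [-0.2, 0.0, 0.1]
opening: 0.0427
```

Request:
{"method": "drive_tool", "body": {
  "commands": "0 0 0 0 0; 0 0 0 0 0"
}}

```text
t: 13.85
tool_pos: [0.5725, -0.1878, 0.1606]
tool_rot: [1.349, 1.114, -1.349]
contact_force: [0.7, -1.1, -0.5]
opening: 0.0428
```

```bash
python3 - <<'E'
from h import *
tgt([.570,-.203,.16],-11.6)
i=ctrl.camera_info("wrist");im,d=ctrl.get_image("wrist");cv2.imwrite("pics/w5.png",im);np.save("pics/w5.npy",d)
import pickle;pickle.dump(i,open("w5.pkl","wb"))
im,d=ctrl.get_image("scene");cv2.imwrite("pics/s5.png",im)
E
```

```text
t 13.85 pos [ 0.5725 -0.1878  0.1606] q6 -0.249 toolx [-0.001  0.001 -1.   ] yaw -11.0 open 0.0428 F [ 0.7 -1.1 -0.5]
  shift [0.014 0.011 0.385] turn 0.13 or -35.87
```

View pics/w5.png

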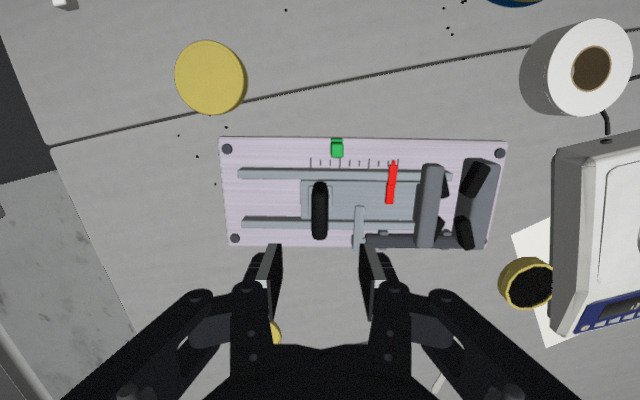

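The wrist view shows the grip at (320,210), the pointer tip near (394,161) and the green mark at (337,148). I'll enlarge it to measure.

```bash
python3 - <<'E'
from h import *
im=cv2.imread("pics/w5.png")
cv2.imwrite("pics/c5.png",cv2.resize(im[130:255,210:410],None,fx=4,fy=4,interpolation=cv2.INTER_CUBIC))
E
```

```text
(no output)
```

View pics/c5.png

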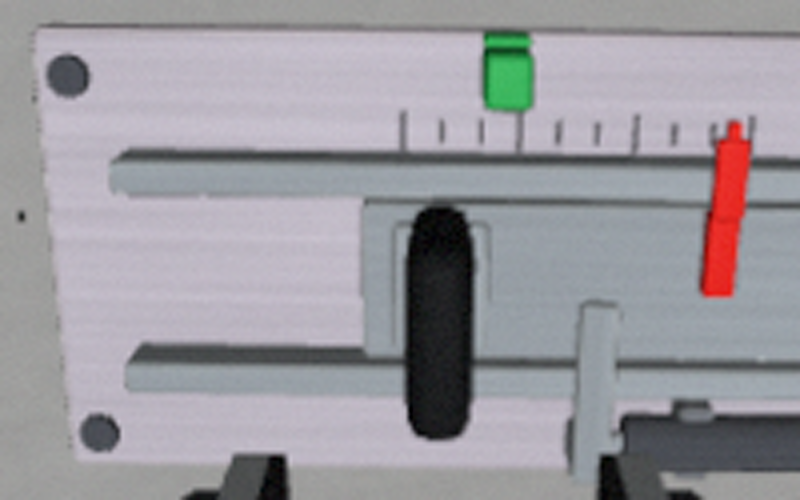

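```bash
python3 - <<'E'
from h import *
import pickle;i=pickle.load(open("w5.pkl","rb"));D=np.load("pics/w5.npy");T=np.array(i["T"])
P=lambda x,y,z: onz(i,210+x/4-.4,130+y/4-.4,z)
b1,b2=P(69,76,.012),P(100,433,.012)
ey=b1-b2; 
r=onz(i,227,148.6,.012);q=onz(i,500.5,153,.012);e=(q-r)/np.linalg.norm(q-r)
print("clamp yaw",np.degrees(np.arctan2(e[1],e[0])), np.degrees(np.arctan2(ey[1],ey[0]))-90)
n=np.array([-e[1],e[0],0])
m=P(508,80,.035);t=P(735,122,.035);print("mark",m,"tip",t,"travel",(t-m)@e)
print("mark edges",[(P(x,80,.035)-m)@e for x in (484,533)])
g=[P(x,y,.074) for x,y in [(408,320),(472,320),(440,207),(440,438)]]
print("grip edges",[np.round(x,4) for x in g],(g[1]-g[0])@e,(g[2]-g[3])@n)
for u,v in [(336,150),(393,163),(320,200)]:
    print(T[:3,:3]@(ray(i,u,v)*D[v,u])+T[:3,3])
c=(g[0]+g[1])/2;c2=(g[2]+g[3])/2
gc=np.append((c+ ((c2-c)@n)*n)[:2],.045);print(gc)
tgt(gc,np.degrees(np.arctan2(e[1],e[0])))
E
```

```text
clamp yaw -11.693397158847294 -11.818970104718943
mark [ 0.5957658  -0.15076564  0.035     ] tip [ 0.64705121 -0.17067348  0.035     ] travel 0.05425585395219012
mark edges [np.float64(-0.005621825498023303), np.float64(0.0058578158423892536)]
grip edges [array([ 0.5649, -0.191 ,  0.074 ]), array([ 0.5783, -0.1936,  0.074 ]), array([ 0.5764, -0.1677,  0.074 ]), array([ 0.5663, -0.2198,  0.074 ])] 0.013702460323863143 0.05297692029985553
[ 0.59521213 -0.15145155  0.03237915]
[ 0.64624296 -0.17320756  0.03575946]
[ 0.57352886 -0.18413674  0.07305433]
[ 0.57130382 -0.19374228  0.045     ]
t 13.95 pos [ 0.5728 -0.1876  0.1611] q6 -0.249 toolx [-0.001  0.    -1.   ] yaw -10.9 open 0.0426 F [0.3 0.3 0.3]
  shift [ 2.902 -0.006  0.16 ] turn 0.15 or -35.85
```

Request:
{"method": "drive_tool", "body": {
  "commands": "0 0.8 0 0.25 0.15; 0 1.6 0 0.25 0.15; 0 2.2 0 0.25 0.15; 0 2.6 0 0.25 0.15; 0 2.85 0 0.25 0.15; 0 2.85 0 0.25 0.15; 0 2.85 0 0.25 0.15",
  "newtons": 50
}}

```text
t: 14.53
tool_pos: [0.5711, -0.1981, 0.0476]
tool_rot: [1.359, 1.105, -1.359]
contact_force: [0.6, -0.1, 0.8]
opening: 0.0427
```

```bash
python3 - <<'E'
from h import *
tgt([.571,-.198,.046],-11.7)
im,d=ctrl.get_image("side");cv2.imwrite("pics/sd6.png",cv2.resize(im[120:220,200:360],None,fx=5,fy=5,interpolation=cv2.INTER_CUBIC))
E
```

```text
t 14.53 pos [ 0.5711 -0.1981  0.0476] q6 -0.251 toolx [-0.  0. -1.] yaw -11.8 open 0.0427 F [ 0.6 -0.1  0.8]
  shift [ 0.041 -0.003 -0.002] turn -0.02 or 35.98
```

View pics/sd6.png

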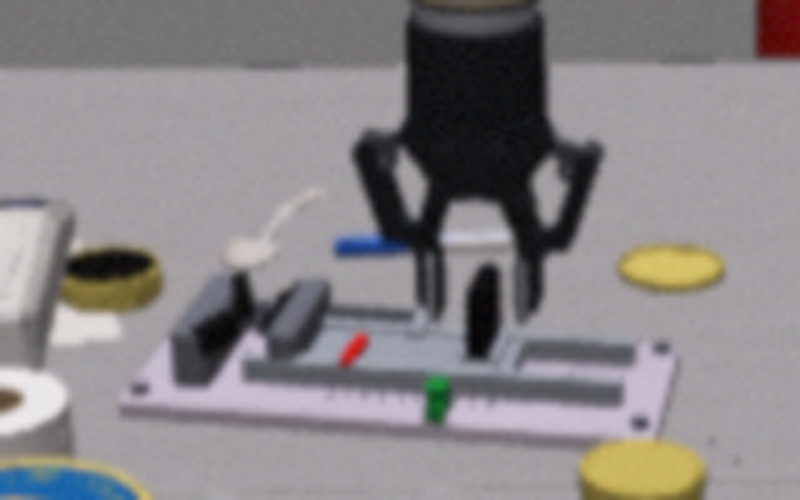

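The black grip (483,310 in the crop) stands between the two fingertips (432 and 525), clear of the slide arm. Close on it.

Request:
{"method": "drive_tool", "body": {
  "commands": "1 0 0 0 0; 1 0 0 0 0; 1 0 0 0 0; 1 0 0 0 0; 1 0 0 0 0; 1 0 0 0 0",
  "newtons": 60
}}

```text
t: 15.08
tool_pos: [0.5695, -0.1986, 0.0495]
tool_rot: [1.358, 1.108, -1.363]
contact_force: [-9.9, 3.3, 9.2]
opening: 0.0132
```

```bash
python3 - <<'E'
from h import *
tgt([.571,-.198,.046],-11.7)
E
```

```text
t 15.08 pos [ 0.5695 -0.1986  0.0495] q6 -0.251 toolx [-0.004  0.001 -1.   ] yaw -11.8 open 0.0132 F [-9.9  3.3  9.2]
  shift [ 0.087  0.034 -0.022] turn -0.02 or 35.98
```

Request:
{"method": "drive_tool", "body": {
  "commands": "1 -0.03 -0.2 0 0; 1 -0.05 -0.45 0 0; 1 -0.05 -0.7 0 0; 1 -0.05 -0.95 0 0; 1 -0.05 -1.2 0 0; 1 -0.05 -1.35 0 0; 1 -0.05 -1.35 0 0; 1 -0.05 -1.35 0 0"
}}

```text
t: 15.75
tool_pos: [0.5188, -0.1881, 0.0495]
tool_rot: [1.361, 1.1, -1.357]
contact_force: [7.6, -2.9, -8.5]
opening: 0.0123
```

```bash
python3 - <<'E'
from h import *
tgt([.571-.0531,-.198+.011,.048],-11.7)
i=ctrl.camera_info("wrist");im,d=ctrl.get_image("wrist");cv2.imwrite("pics/w7.png",im)
import pickle;pickle.dump(i,open("w7.pkl","wb"))
im2,d=ctrl.get_image("side");cv2.imwrite("pics/sd7.png",cv2.resize(im2[120:220,200:360],None,fx=5,fy=5,interpolation=cv2.INTER_CUBIC))
p=proj(i,(.5958,-.1508,.035));print(p);x,y=int(p[0]),int(p[1]);x0,y0=max(x-60,0),max(y-40,0);print(x0,y0)
cv2.imwrite("pics/c7.png",cv2.resize(im[y0:y0+90,x0:x0+120],None,fx=6,fy=6,interpolation=cv2.INTER_CUBIC))
E
```

```text
t 15.75 pos [ 0.5188 -0.1881  0.0495] q6 -0.276 toolx [ 0.004 -0.002 -1.   ] yaw -11.9 open 0.0123 F [ 7.6 -2.9 -8.5]
  shift [ 0.038 -0.027 -0.022] turn -0.03 or 35.97
(np.float64(439.8807658777688), np.float64(159.620692450327))
379 119
```

View pics/c7.png

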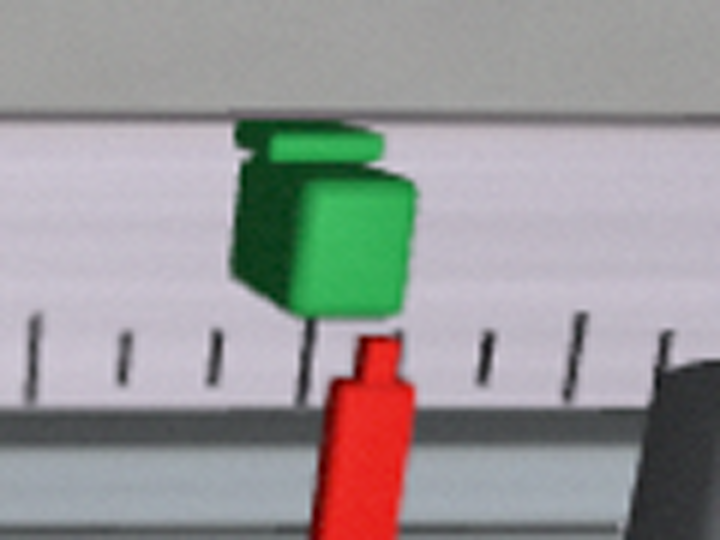

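View pics/sd7.png

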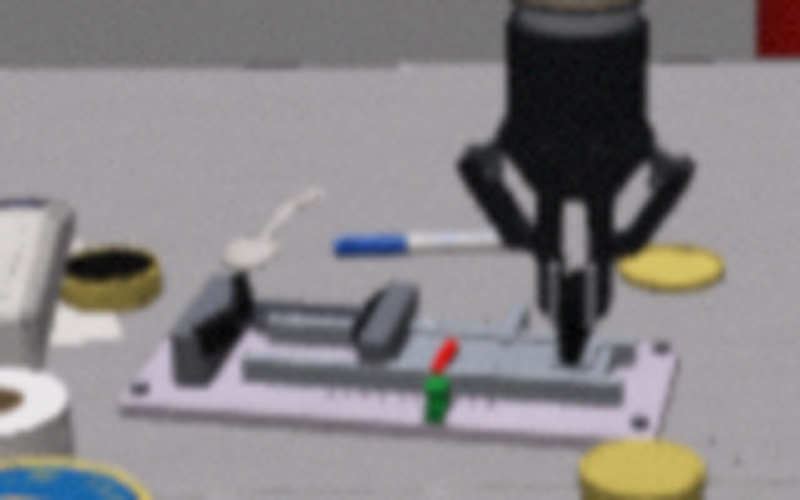

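The tip (379,340 in the crop) is inside the mark's width but about 3.4 mm short of its middle (about 346). I'll pull a little further.

Request:
{"method": "drive_tool", "body": {
  "commands": "1 0 -0.04 0 0; 1 0 -0.085 0 0; 1 0 -0.085 0 0; 1 0 -0.085 0 0; 1 0 -0.085 0 0"
}}

```text
t: 16.27
tool_pos: [0.5159, -0.1875, 0.0496]
tool_rot: [1.361, 1.099, -1.357]
contact_force: [8.5, -2.8, -7.7]
opening: 0.013
```

```bash
python3 - <<'E'
from h import *
tgt([.571-.0531,-.198+.011,.048],-11.7)
i=ctrl.camera_info("wrist");im,d=ctrl.get_image("wrist")
import pickle;pickle.dump(i,open("w8.pkl","wb"))
p=proj(i,(.5958,-.1508,.035));x,y=int(p[0]),int(p[1]);x0,y0=max(x-60,0),max(y-40,0);print(x0,y0)
cv2.imwrite("pics/c8.png",cv2.resize(im[y0:y0+90,x0:x0+120],None,fx=6,fy=6,interpolation=cv2.INTER_CUBIC))
s,d=ctrl.get_image("scene");cv2.imwrite("pics/s8.png",s)
E
```

```text
t 16.27 pos [ 0.5159 -0.1875  0.0496] q6 -0.278 toolx [ 0.005 -0.002 -1.   ] yaw -11.8 open 0.013 F [ 8.5 -2.8 -7.7]
  shift [ 0.04   0.047 -0.022] turn -0.03 or 35.97
385 119
```

View pics/c8.png

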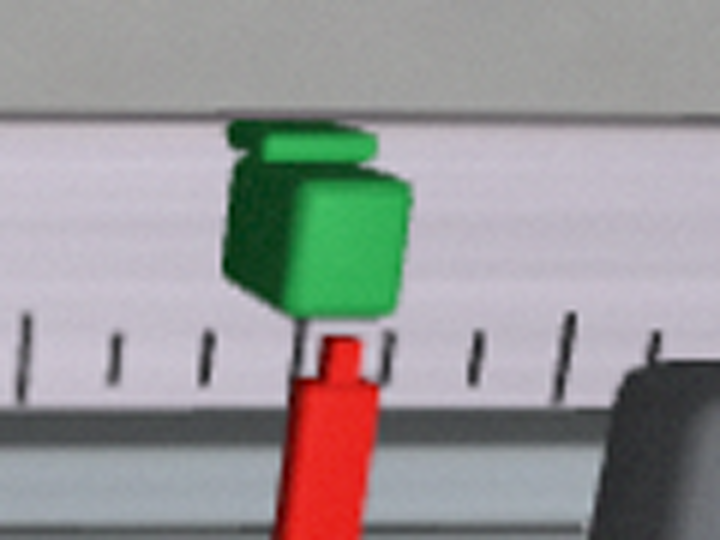

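View pics/s8.png

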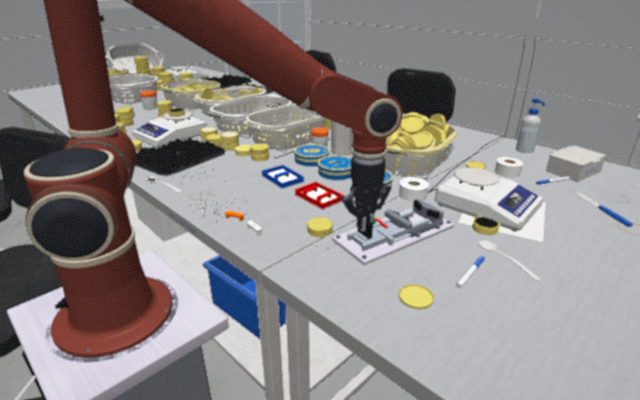

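The tip is now centred on the mark (341 against about 340), and the clips, tin, lid and marker are in place in the scene view. I'll hold for a moment to check for creep.

Request:
{"method": "drive_tool", "body": {
  "commands": "1 0 0 0 0; 1 0 0 0 0; 1 0 0 0 0; 1 0 0 0 0; 1 0 0 0 0; 1 0 0 0 0; 1 0 0 0 0; 1 0 0 0 0"
}}

```text
t: 17.03
tool_pos: [0.5159, -0.1875, 0.0496]
tool_rot: [1.361, 1.099, -1.357]
contact_force: [7.8, -3.4, -8.9]
opening: 0.0126
```

```bash
python3 - <<'E'
from h import *
im,d=ctrl.get_image("wrist");cv2.imwrite("pics/c9.png",cv2.resize(im[119:209,385:505],None,fx=6,fy=6,interpolation=cv2.INTER_CUBIC))
E
```

```text
(no output)
```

View pics/c9.png

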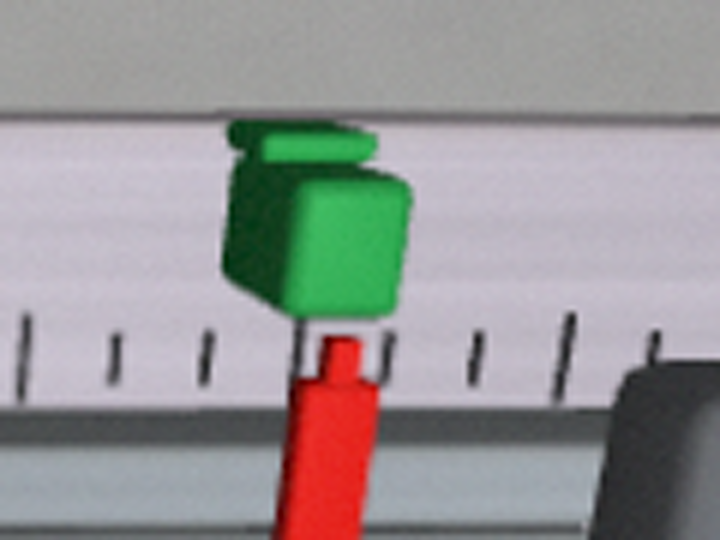

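The picture is unchanged, so nothing is creeping and the pointer stands at the middle of the mark. Handing in.

```bash
python3 -c "
from h import *
print(ctrl.finish_job())"
```

```text
the job is handed in; nothing more can be done
None
```

The job is handed in at about 17 s of the 72 s allowed. Both red clips are in the red-rimmed tray and the blue clip is in the blue-rimmed tray, all let go before I touched the clamp. The clamp is still held open in the fingers.

- **Clamp:** the red pointer stands within about 1 mm of the middle of the green mark. It did not move over a further 0.7 s of holding. The grip is pinched at 60 N with the fingers about 13 mm apart.
- **Bystanders:** in the last scene picture the gold tin, lid, marker and the orange and white look-alikes were where they started.
- **Checks that disagreed:**
  - The scene and side cameras differed by about 5 mm, so I used the wrist camera for the final grasp positions.
  - The first pull stopped about 3.4 mm short of the mark's middle, and I corrected it.
  - A reading of about 6.5 N came up while releasing the first red clip, probably a finger brushing the tray wall. The clip still lay flat afterwards.

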